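# Roll a brass bar home against the fence of a sawing board

### The arm

A 6-joint arm with a two-finger parallel gripper is mounted at the origin on the work surface; the furniture and walls round the work are solid. World frame = base frame: x ahead of the robot, y to its left, z up, the work surface at z = 0. Lengths are in m, angles in rad, forces in N, time in s.
With the tool pointing down it reaches from about 0.35 to 0.975 m from the base axis. Payload 4.9 kg.
Tool frame: the origin (TCP) lies midway between the tips of the shut fingers; the grasp point (between the pads) lies 19 mm behind it; y points along the fingers, z is the direction in which the jaws open and shut, and the axes are right-handed (so a half turn about y gives the same grasp; the last joint's range is limited). The gripper opens to 85 mm and grips with 20 to 120 N. Pads are 22 mm wide; open, the fingers measure 114 mm over their backs; the gripper's body (76 mm by 85 mm) begins 54 mm behind the grasp point. The pads swing forward as they close: fully open they stand 13 mm farther back than shut.
Start: joints at [1.097, 0.053, 1.613, -0, 1.476, -0.119], TCP at [0.217, 0.586, 0.231] pointing down, gripper open.
Joint ranges: [-3.01, 3.01], [-1.01, 2.22], [0.06, 2.58], [-1.02, 4.17], [0.09, 2.62], [-3.14, 3.14]. Speed limits (rad/s): [2.57, 2.57, 3.14, 3.14, 3.14, 3.14].

### API

Orientations are given as a unit quaternion [w, x, y, z].
In Python, from plant import * gives the robot as it stands.
- The arm moves only by the shell command python3 -m crank 'ROWS'. ROWS is JSON, a list that holds one entry, the list of rows, each a list of 5 numbers: the gripper command: -1 is shut, 1 is fully open, values between are in proportion, then the shift along the tool's x, y, z in cm, then the turn about the tool's y in degrees. In form: [[[jaw, dx, dy, dz, twist], ...]]. A call has 1 to 8 rows; each row shifts and turns the commanded pose from where the row before left it, along the tool's axes as they then stand; what a row does not reach is not made up. A row lasts 1/8 s, in which the tool goes at most 62.5 mm and 10.7 degrees, less where a joint would pass 70% of its speed; a pose out of reach is approached as far as the arm can. A call with a gripper value outside its range is refused whole. The fingers move at their own pace and stop on an object; the grip force is fixed at half the most. Time passes only in rows, so rows that do not move let the fingers close. It gives the time, the measured TCP pose, the force and the opening at its end, in the units of the state.
- state(): the state, without advancing time (a new reading comes with each control period).
- grab_frame(name): name is "scene" or "side" or "wrist"; returns a dict with "frame" (400x640x3 uint8, red, green, blue), "fx", "fy", "cx", "cy" (pixels), "pose" (4x4, takes a point from camera to world coordinates). Camera axes: x right, y up, looking along -z (the intrinsics and any distortion apply to the point x, -y, -z); pixel columns grow to the right and rows downward; lengths in m; the calibration is good to about 2 mm. A picture is of the moment at which its call begins. There is no depth.
- job_done(): hands the job in, once; it reports no verdict.
The state is a dict: "time": time; "joint_pos": joint angles; "joint_vel": joint speeds; "joint_efforts": joint torques, N m; "tool_pos": TCP position; "tool_rot": TCP orientation; "contact_force": force on the tool from outside, world axes, zero at the start; "ft_torque": the same for the moment, N m; "gripper_width": opening from 0.0 (shut) to 1.0 (fully open).
Only numpy, scipy, OpenCV 4.12 (cv2) and the standard library are available. Lean on these libraries where they do the work, as an engineer would, in place of code of your own. Each camera call takes 0.05 s, during which the arm holds its last target.

### The job

Roll the brass bar along the sawing board by pushing its side, slowly and without knocking or lifting it, until it drops into the shallow seat by the red marks. Then press it home square against the metal stop plate on the fence with a light steady push of about 5 to 10 newtons for about a second, so that it does not climb or overrun the plate, and leave it resting there. Do not disturb the green-lidded tin, the yellow spool and the blue cutters beside the board.

Things in the scene. Friction and masses are not known exactly. Their poses are not given: they have to be found in the camera images.
- bar_center (a point): Centre of the loose solid brass round bar, 30 mm in diameter and 90 mm long, about 0.5 kg. Its own x axis is the bar's long axis; y and z turn as it rolls. It starts lying across the lane of the board, up to 0.08 rad askew, and rolls freely. Pressed against the fence, it passes much of the push into the board: read the push at the tool.
- board: Plywood sawing board fixed to the bench, 180 mm long (own x), 116 wide (y), 14 thick; origin at the centre of its underside, z up. The lane is its top; the seat at its far end lies 1.5 mm lower. +x: rolling direction, toward the fence. Dark side strips 6 mm wide, 7 tall at y = +-55 mm, x = -90 to +22 mm. The room's wall is near on its right (-y): do not swing in along the wall.
- seat_edge (a point): Middle of the edge where the lane steps down 1.5 mm into the seat (board x = +25.5 mm). The seat slopes 1.2 degrees down to the fence. Once its centre passes this edge the bar tips over it and rolls by itself the last 8 to 22 mm to the stop plate, ahead of what pushes it.
- fence: Dark wooden fence fixed across the board's far end, 26 mm thick (x), 116 wide, 24 tall; origin at the centre of its underside (board x = +75 mm), axes as the board's. It carries a rigid aluminium stop plate, 104 mm wide, 19 tall, set anywhere from flush to 14 mm forward of the fence's face: the plate's face is at board x = 48 to 62 mm, so a bar resting on it has its centre at 33 to 47 mm. Find it by feel.
- green_tin: Bystander: loose white tin with a green lid, 42 mm across, 30 mm tall, standing on the bench beyond the fence; origin at the centre of its underside.
- spool: Bystander: loose yellow spool, 49 mm across, 26 mm tall, on the bench beyond the fence; origin at the centre of its underside.
- blue_cutters: Bystander: loose blue-handled cutters lying flat on the bench to the right of the board, 131 x 48 x 11 mm; origin at the centre of the underside.
There are look-alikes about, which are no part of the job. Of the things shaped like the part that bears bar_center, the brass one is meant.

How it is judged:
By the outcome, as a careful person would: the job done as asked, in the order asked, and still so for the second after the job is handed in, with the robot touching nothing.
It also fails if it takes over 54 s, if anything falls off the work surface, if the arm or the gripper's body presses on something with over 40 N, if the wrist force passes 120 N, or if a joint passes its speed limit or range.

## Working session

There is one attempt and no reset: what is moved stays moved. The work goes in short steps, Python scripts to look and compute and a shell command to move; the robot and the scene stay as the last step left them, time stands still between calls to the robot, and variables do not carry over. Pictures are saved under pics/ and viewed, and the job is handed in when it is done.

```bash
ls; mkdir -p pics; python3 - <<'E'
from plant import *
import cv2,numpy as np
print(state())
for n in ["scene","side","wrist"]:
    f=grab_frame(n); cv2.imwrite(f"pics/{n}0.png",f["frame"][:,:,::-1]); print(n,{k:f[k] for k in f if k!="frame"})
E
```

```text
pics
{'time': 0.0, 'joint_pos': array([ 1.09703860e+00,  5.33382910e-02,  1.61428798e+00, -4.77254374e-06,
        1.47604272e+00, -1.18961619e-01]), 'joint_vel': array([ 0.0001695 , -0.00096173, -0.0002732 ,  0.00187437, -0.00146079,
       -0.00207936]), 'joint_efforts': array([-2.72639627e-03, -3.93721998e+01, -3.70154142e+01, -4.57185943e-04,
        7.38984643e-03,  9.96452712e-06]), 'tool_pos': array([0.21681231, 0.58551466, 0.23007815]), 'tool_rot': array([-0.69530665,  0.69671182, -0.12499502,  0.12456946]), 'contact_force': array([ 0.65489847, -0.15503111,  0.59228154]), 'ft_torque': array([-0.0018975 ,  0.01225257,  0.02946205]), 'gripper_width': 0.9981799603680839}
scene {'fx': 441.2531096539575, 'fy': 441.2531096539575, 'cx': 319.24979297117073, 'cy': 205.71409244092825, 'pose': array([[ 0.57388476,  0.35049717, -0.74014054, -0.331424  ],
       [-0.81890659,  0.23794009, -0.5222801 , -0.5431466 ],
       [-0.00694859,  0.90583456,  0.42357463,  0.50566477],
       [ 0.        ,  0.        ,  0.        ,  1.        ]])}
side {'fx': 471.3358049385947, 'fy': 471.3358049385947, 'cx': 328.65547791021004, 'cy': 202.57440035691496, 'pose': array([[-9.93963852e-01,  9.37419737e-02, -5.69938923e-02,
         4.03046413e-01],
       [-1.09706792e-01, -8.46789029e-01,  5.20492806e-01,
         6.83624361e-01],
       [ 5.30220182e-04,  5.23603651e-01,  8.51961816e-01,
         1.10654691e+00],
       [ 0.00000000e+00,  0.00000000e+00,  0.00000000e+00,
         1.00000000e+00]])}
wrist {'fx': 281.411895914946, 'fy': 281.411895914946, 'cx': 319.3875974838408, 'cy': 196.70555896975537, 'pose': array([[ 0.34615513, -0.89601653, -0.27808453,  0.14709877],
       [ 0.93817633,  0.3301756 ,  0.10396749,  0.61242386],
       [-0.00133986, -0.2968812 ,  0.95491348,  0.37301872],
       [ 0.        ,  0.        ,  0.        ,  1.        ]])}
```

View pics/scene0.png

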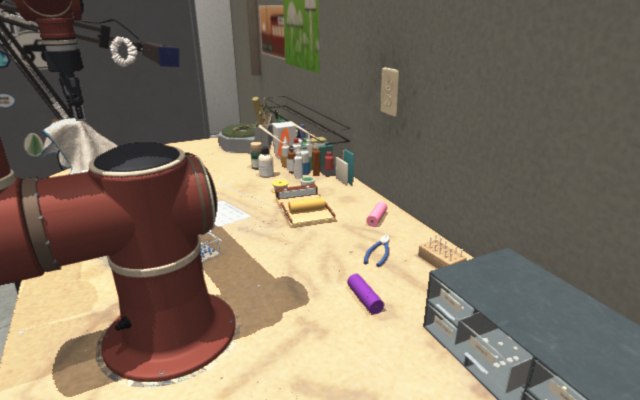

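View pics/side0.png

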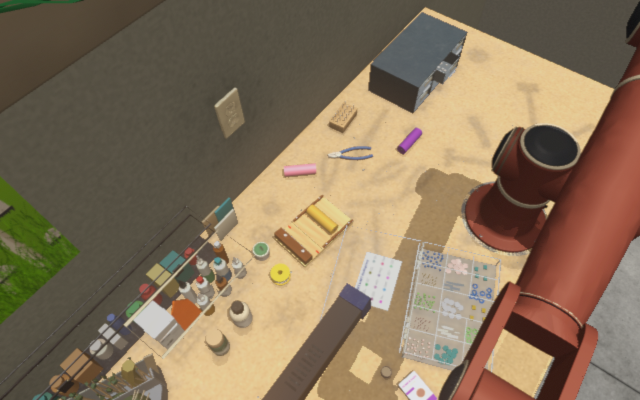

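View pics/wrist0.png

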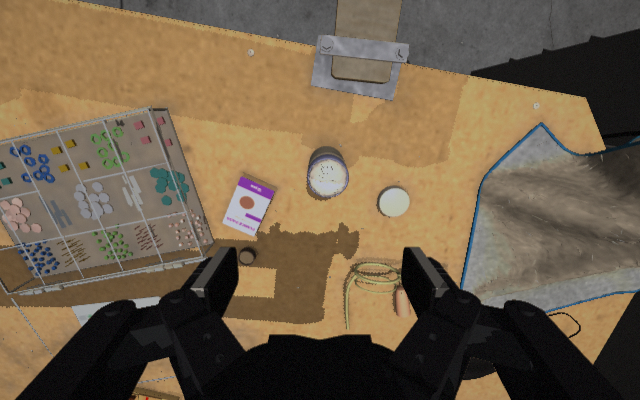

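The brass bar is at side (322,218) / scene (307,204). Candidates that could be taken for it are the pink cylinder (side 299,170; scene 377,213) and the purple one (side 410,140; scene 365,293). I choose the brass-yellow one on the board and will check it in close crops.

```bash
python3 - <<'E'
import cv2,numpy as np
a=cv2.imread("pics/side0.png")[180:300,230:370]; b=cv2.imread("pics/scene0.png")[165:235,250:350]
cv2.imwrite("pics/c_side.png",cv2.resize(a,None,fx=5,fy=5,interpolation=cv2.INTER_CUBIC))
cv2.imwrite("pics/c_scene.png",cv2.resize(b,None,fx=8,fy=8,interpolation=cv2.INTER_CUBIC))
E
```

```text
(no output)
```

View pics/c_side.png

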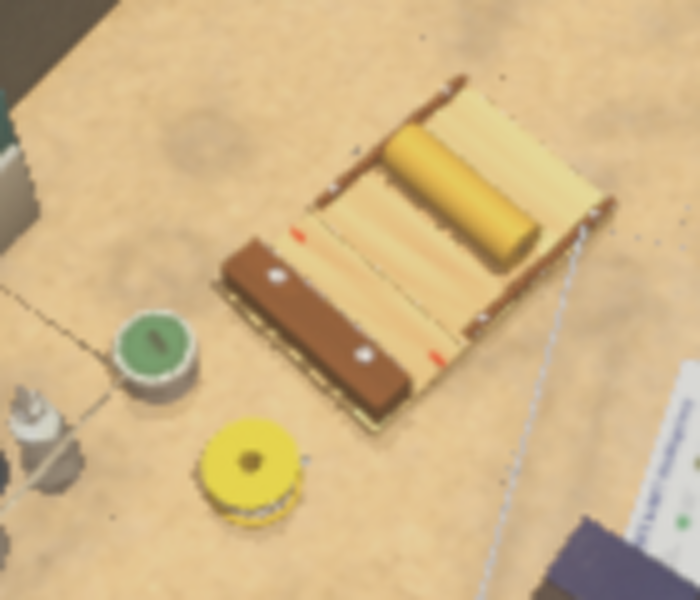

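View pics/c_scene.png

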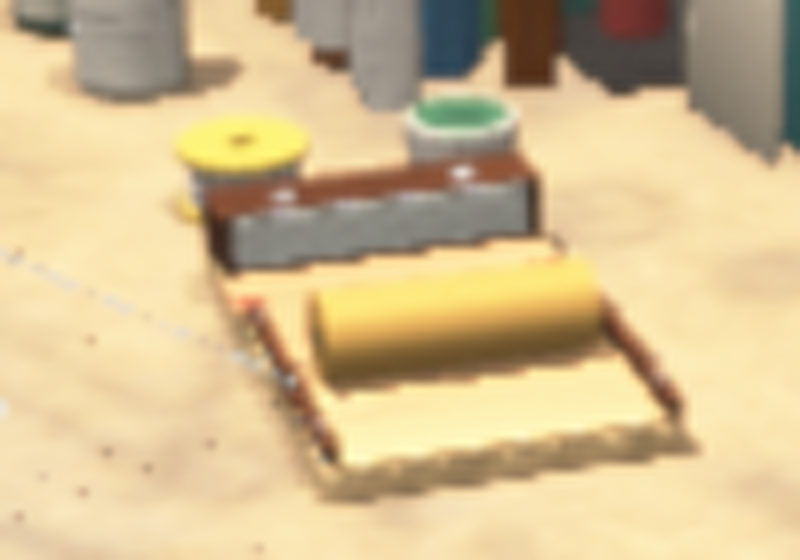

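```bash
cat > h.py <<'E'
import cv2,numpy as np
from plant import *
def ray(f,u,v,z):
    d=f["pose"][:3,:3]@np.array([(u-f["cx"])/f["fx"],-(v-f["cy"])/f["fy"],-1.]); o=f["pose"][:3,3]
    return o+d*(z-o[2])/d[2]
def proj(f,p):
    q=f["pose"][:3,:3].T@(np.array(p)-f["pose"][:3,3]); return f["cx"]+f["fx"]*q[0]/-q[2], f["cy"]-f["fy"]*q[1]/-q[2]
E
python3 - <<'E'
from h import *
np.set_printoptions(precision=4,suppress=True)
f=grab_frame("side"); g=grab_frame("scene")
S=lambda u,v:((u+.5)/5-.5+230,(v+.5)/5-.5+180)
T=lambda u,v:((u+.5)/8-.5+250,(v+.5)/8-.5+165)
pts={"stripR_near":(463,78,.021),"stripL_near":(612,203,.021),"stripR_far":(320,205,.021),"stripL_far":(468,335,.021),
"fence fR":(258,240,.038),"fence bR":(222,267,.038),"fence fL":(410,380,.038),"fence bL":(382,410,.038),"seatR":(318,218,.013),"seatL":(460,345,.013)}
W={}
for k,(u,v,z) in pts.items(): W[k]=ray(f,*S(u,v),z); print(k,W[k])
for k,(u,v,z) in {"stripL_near":(335,455,.021),"stripR_near":(680,408,.021),"stripL_far":(255,310,.021),"fence fL":(228,213,.038),"fence fR":(538,175,.038)}.items(): print("scene",k,ray(g,*T(u,v),z))
for n,F,z in (("side",f,.029),("scene",g,.029)):
    h=cv2.cvtColor(F["frame"],cv2.COLOR_RGB2HSV)
    m=cv2.inRange(h,(18,140,70),(28,255,255)); 
    box=(280,195,350,245) if n=="side" else (280,190,335,220)
    mm=np.zeros_like(m); mm[box[1]:box[3],box[0]:box[2]]=m[box[1]:box[3],box[0]:box[2]]
    c=max(cv2.findContours(mm,0,1)[0],key=cv2.contourArea); r=cv2.minAreaRect(c); print(n,r,cv2.contourArea(c)); 
    b=cv2.boxPoints(r); print(ray(F,*r[0],z)); 
    e=sorted([(np.linalg.norm(b[i]-b[(i+1)%4]),(b[i]+b[(i+1)%4])/2) for i in range(4)],key=lambda t:t[0])[:2]
    P=[ray(F,*x[1],z) for x in e]; print(P,np.linalg.norm(P[0]-P[1]))
# axis
print("yaw est",[np.degrees(np.arctan2(*(W[a]-W[b])[[1,0]])) for a,b in(("stripR_far","stripR_near"),("stripL_far","stripL_near"))])
E
```

```text
stripR_near [ 0.4958 -0.0011  0.021 ]
stripL_near [0.4084 0.068  0.021 ]
stripR_far [0.5616 0.0862 0.021 ]
stripL_far [0.475  0.1533 0.021 ]
fence fR [0.5878 0.1195 0.038 ]
fence bR [0.6035 0.137  0.038 ]
fence fL [0.4997 0.1895 0.038 ]
fence bL [0.5114 0.2071 0.038 ]
seatR [0.5626 0.0897 0.013 ]
seatL [0.479  0.1555 0.013 ]
scene stripL_near [0.4045 0.0586 0.021 ]
scene stripR_near [ 0.4896 -0.0099  0.021 ]
scene stripL_far [0.4719 0.1452 0.021 ]
scene fence fL [0.4991 0.1784 0.038 ]
scene fence fR [0.5848 0.1112 0.038 ]
side ((321.51654052734375, 218.48095703125), (35.46700668334961, 10.831543922424316), 40.91438674926758) 331.5
[0.4884 0.0762 0.029 ]
[array([0.5281, 0.0447, 0.029 ]), array([0.4498, 0.1067, 0.029 ])] 0.09987525407635683
scene ((306.5670471191406, 206.07850646972656), (9.285491943359375, 35.04628372192383), 88.15238952636719) 207.0
[0.4815 0.0701 0.029 ]
[array([0.5094, 0.0351, 0.029 ]), array([0.4538, 0.1049, 0.029 ])] 0.08925256837081257
yaw est [np.float64(52.991134163772045), np.float64(51.98105804635326)]
```

```bash
python3 - <<'E'
from h import *
np.set_printoptions(precision=4,suppress=True)
f=grab_frame("side"); g=grab_frame("scene"); print(state()["time"])
S=lambda u,v:((u+.5)/5-.5+230,(v+.5)/5-.5+180)
T=lambda u,v:((u+.5)/8-.5+250,(v+.5)/8-.5+165)
def tri(p,q):
    A=[];B=[]
    for F,(u,v) in((f,p),(g,q)):
        o=F["pose"][:3,3]; d=ray(F,u,v,0)-o; d/=np.linalg.norm(d); M=np.eye(3)-np.outer(d,d); A.append(M);B.append(M@o)
    x=np.linalg.solve(A[0]+A[1],B[0]+B[1]); return x,[np.linalg.norm(A[i]@x-B[i]) for i in(0,1)]
for k,a,b in [("stripL_near",(612,203),(335,455)),("stripR_near",(463,78),(680,408)),("fence fL",(410,380),(228,213)),("fence fR",(258,240),(538,175)),("screwL",(364,355),(285,195)),("screwR",(277,275),(462,173)),("spool hole",(250,461),(242,140)),("tin top",(155,343),(462,110)),("redL",(437,357),(250,302))]:
    print(k,*tri(S(*a),T(*b)))
E
```

```text
0.35
stripL_near [0.4094 0.0643 0.0166] [np.float64(0.0014312412188542596), np.float64(0.0014312412188541785)]
stripR_near [ 0.4966 -0.0047  0.0163] [np.float64(0.0006646119548405761), np.float64(0.000664611954840612)]
fence fL [0.5024 0.1851 0.0338] [np.float64(0.0030976445269016617), np.float64(0.003097644526901751)]
fence fR [0.5896 0.1162 0.0344] [np.float64(0.0015899414852683423), np.float64(0.0015899414852684186)]
screwL [0.5254 0.1764 0.0354] [np.float64(0.000975867403448688), np.float64(0.0009758674034486029)]
screwR [0.5754 0.1371 0.0358] [np.float64(0.0003007486260490591), np.float64(0.00030074862604910816)]
spool hole [0.5741 0.2358 0.0262] [np.float64(0.0005463281729660014), np.float64(0.0005463281729659692)]
tin top [0.6317 0.1794 0.0312] [np.float64(0.0008630347558067818), np.float64(0.0008630347558068632)]
redL [0.4901 0.1631 0.0123] [np.float64(0.00016871449560131477), np.float64(0.0001687144956012727)]
```

```bash
python3 - <<'E'
import cv2,numpy as np
a=cv2.imread("pics/side0.png")[190:400,240:440]; b=cv2.imread("pics/scene0.png")[0:240,0:320]
cv2.imwrite("pics/d_side.png",cv2.resize(a,None,fx=2.8,fy=2.8,interpolation=cv2.INTER_CUBIC))
cv2.imwrite("pics/d_scene.png",cv2.resize(b,None,fx=2.5,fy=2.5,interpolation=cv2.INTER_CUBIC))
E
```

```text
(no output)
```

View pics/d_side.png

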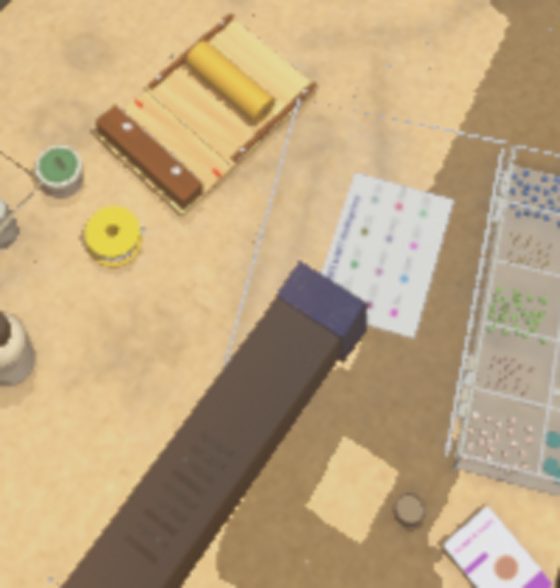

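View pics/d_scene.png

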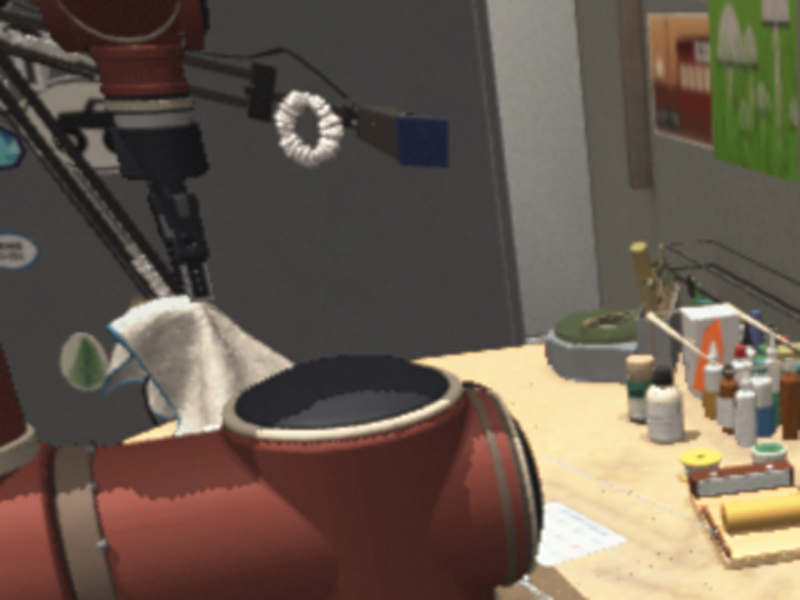

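```bash
python3 - <<'E'
from h import *
np.set_printoptions(precision=4,suppress=True)
f=grab_frame("side"); g=grab_frame("scene")
def tri(p,q):
    A=[];B=[]
    for F,(u,v) in((f,p),(g,q)):
        o=F["pose"][:3,3]; d=ray(F,u,v,0)-o; d/=np.linalg.norm(d); M=np.eye(3)-np.outer(d,d); A.append(M);B.append(M@o)
    x=np.linalg.solve(A[0]+A[1],B[0]+B[1]); return x,[np.linalg.norm(A[i]@x-B[i]) for i in(0,1)]
d=lambda u,v:(240+u/2.8,190+v/2.8)
print(tri(d(365,315),(179,56)),tri(d(295,275),(179,56)))
print("lid",tri(d(302,105),T:=(286,212)),[ray(f,*d(302,105),z) for z in(0,.05,.1,.2)])
for p in [(505,145),(302,105),(225,365),(450,460)]: print(ray(f,*d(*p),0.0),ray(f,*d(*p),0.05))
for p in [(222,184),(276,208),(218,240)]: print("scene",ray(g,*p,0),ray(g,*p,0.05))
from scipy.spatial.transform import Rotation as R
q=state()["tool_rot"]; print(R.from_quat(q[[1,2,3,0]]).as_matrix(),state()["time"])
E
```

```text
(array([0.3822, 0.4036, 0.3784]), [np.float64(0.022685029330851782), np.float64(0.0226850293308518)]) (array([0.407 , 0.3995, 0.3811]), [np.float64(0.00038981014942168383), np.float64(0.0003898101494217396)])
lid (array([0.4201, 0.0923, 0.029 ]), [np.float64(0.003976685516041283), np.float64(0.003976685516041205)]) [array([0.4176, 0.0796, 0.    ]), array([0.4169, 0.1069, 0.05  ]), array([0.4163, 0.1342, 0.1   ]), array([0.4149, 0.1887, 0.2   ])]
[0.2249 0.1011 0.    ] [0.2329 0.1274 0.05  ]
[0.4176 0.0796 0.    ] [0.4169 0.1069 0.05  ]
[0.4605 0.338  0.    ] [0.4579 0.3536 0.05  ]
[0.2673 0.3966 0.    ] [0.2735 0.4095 0.05  ]
scene [0.5138 0.414  0.    ] [0.4302 0.3193 0.05  ]
scene [0.4752 0.168  0.    ] [0.3954 0.0977 0.05  ]
scene [0.2655 0.1672 0.    ] [0.2065 0.097  0.05  ]
[[ 0.9377 -0.0001  0.3474]
 [-0.3474 -0.0002  0.9377]
 [-0.     -1.     -0.0002]] 0.45
```

```bash
python3 -m crank '[[[0,0.28,0,-4.8,0],[0,0.28,0,-4.8,0],[0,0.28,0,-4.8,0],[0,0.28,0,-4.8,0],[0,4.6,0,-2.5,0],[0,4.6,0,-2.5,0],[0,4.6,0,-2.5,0],[0,4.6,0,-2.5,0]]]'; python3 -m crank '[[[0,4.2,0,-2.8,0],[0,4.2,0,-2.8,0],[0,4.2,0,-2.8,0],[0,4.2,0,-2.8,0],[0,4.2,0,-2.8,0]]]'
```

```text
time: 1.45
tool_pos: [0.2996, 0.2432, 0.2317]
tool_rot: [0.696, -0.696, 0.124, -0.125]
contact_force: [1.0, 0.1, 0.1]
gripper_width: 0.501
time: 2.08
tool_pos: [0.4479, 0.0386, 0.2317]
tool_rot: [0.696, -0.696, 0.125, -0.125]
contact_force: [0.3, 0.7, -0.2]
gripper_width: 0.5
```

```bash
python3 -m crank '[[[0,0,0,0,10.5],[0,0,0,0,10.5],[0,0,0,0,10.5],[0,0,0,0,10.5],[0,0,0,0,10.5],[0,0,0,0,10.5],[0,0,0,0,10.5],[0,0,0,0,10.5]]]'; python3 -m crank '[[[0,0,0,0,10.5],[0,0,0,0,10.5],[0,0,0,0,2.7],[0,0,0,0,0]]]'
python3 - <<'E'
from h import *
for n in ["side","wrist"]:
    f=grab_frame(n); cv2.imwrite(f"pics/{n}1.png",f["frame"][:,:,::-1])
from scipy.spatial.transform import Rotation as R
s=state();q=s["tool_rot"]; print(R.from_quat(q[[1,2,3,0]]).as_matrix(),s["tool_pos"],s["joint_pos"],s["contact_force"],s["time"],s["gripper_width"])
print(f["pose"])
E
```

```text
time: 3.08
tool_pos: [0.447, 0.0402, 0.2315]
tool_rot: [-0.432, 0.432, -0.56, 0.56]
contact_force: [0.5, 0.5, 0.1]
gripper_width: 0.503
time: 3.58
tool_pos: [0.447, 0.0402, 0.2314]
tool_rot: [-0.31, 0.31, -0.635, 0.636]
contact_force: [-0.5, -0.9, 0.1]
gripper_width: 0.497
[[-6.15429928e-01  1.51366200e-04  7.88191589e-01]
 [-7.88191599e-01 -1.66531603e-05 -6.15429933e-01]
 [-8.00294095e-05 -9.99999988e-01  1.29554420e-04]] [0.4469984  0.04020063 0.23139093] [-7.63949372e-02 -3.91642873e-01  2.00443847e+00 -5.05671335e-06
  1.52864486e+00  5.86536596e-01] [ 0.14438375 -0.30791847  0.16045774] 3.675 0.49945636265693577
[[ 7.89057049e-01  5.86709525e-01  1.82101365e-01  4.94942483e-01]
 [-6.14319926e-01  7.53568240e-01  2.33978496e-01  1.00274662e-01]
 [ 5.16064545e-05 -2.96490878e-01  9.55035683e-01  3.74253986e-01]
 [ 0.00000000e+00  0.00000000e+00  0.00000000e+00  1.00000000e+00]]
```

View pics/wrist1.png

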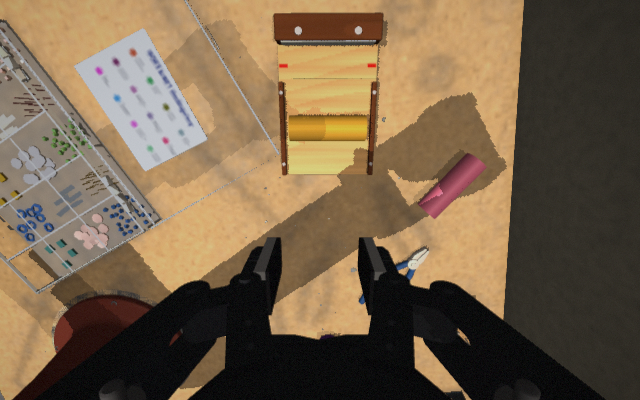

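View pics/side1.png

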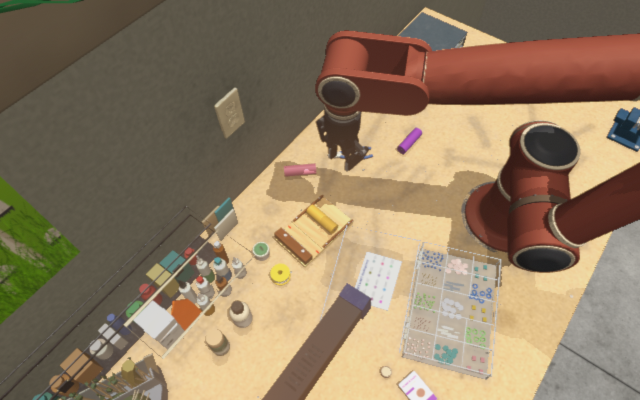

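The wrist view shows the board head-on, with the bar at about (328,127), strip near ends at (284,174) and (371,174), and the fence at the top. I measure from it.

```bash
python3 - <<'E'
from h import *
np.set_printoptions(precision=4,suppress=True)
f=grab_frame("wrist")
a=f["frame"][0:190,250:410,::-1]; cv2.imwrite("pics/c_w.png",cv2.resize(a,None,fx=3.1,fy=3.1,interpolation=cv2.INTER_CUBIC)) 
h=cv2.cvtColor(f["frame"],cv2.COLOR_RGB2HSV)
m=cv2.inRange(h,(16,150,70),(30,255,255)); mm=np.zeros_like(m); mm[105:150,280:378]=m[105:150,280:378]
c=max(cv2.findContours(mm,0,1)[0],key=cv2.contourArea); print(cv2.boundingRect(c))
b=cv2.boxPoints(cv2.minAreaRect(c)); print(b); 
for col in range(292,368,8):
    r=np.where(mm[:,col])[0]; print(col,r.min(),r.max(),end="; ")
E
```

```text
(288, 114, 80, 27)
[[288. 140.]
 [288. 114.]
 [367. 114.]
 [367. 140.]]
292 115 140; 300 114 140; 308 115 140; 316 115 140; 324 115 140; 332 115 140; 340 115 140; 348 115 140; 356 115 140; 364 115 140;
```

View pics/c_w.png

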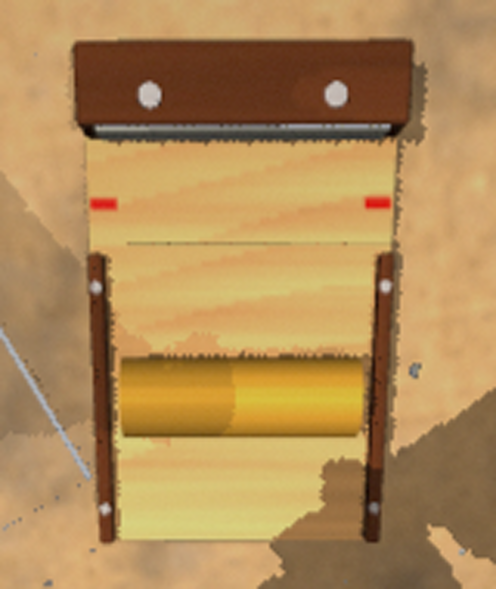

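```bash
python3 - <<'E'
from h import *
np.set_printoptions(precision=4,suppress=True)
f=grab_frame("wrist")
S=lambda u,v:(250+(u+.5)/3.1-.5,(v+.5)/3.1-.5)
P={k:ray(f,*S(u,v),z) for k,(u,v,z) in {"sLn":(99,542,.021),"sRn":(381,542,.021),"sLf":(87,254,.021),"sRf":(396,254,.021),"fLb":(76,41,.038),"fRb":(412,41,.038),"fLf":(76,123,.038),"fRf":(412,123,.038),"edge":(235,243,.014),"lid":(88,478,.03)}.items()}
for k in P: print(k,P[k])
g=lambda a,b:np.degrees(np.arctan2(*(P[a]-P[b])[[1,0]]))
print(g("sLf","sLn"),g("sRf","sRn"),g("sRn","sLn")+90,g("fRb","fLb")+90,g("fRf","fLf")+90)
o=(P["sLn"]+P["sRn"])/2; th=np.radians(52); ex=np.array([np.cos(th),np.sin(th)]); ey=np.array([-ex[1],ex[0]])
for k in P: d=(P[k]-o)[:2]; print(k,"board x,y mm",1e3*(d@ex)-90,1e3*(d@ey))
# bar: centre from silhouette edge rays at mid
cam=f["pose"][:3,3]
def d(u,v): return ray(f,u,v,0)-cam
e=[d(328,113.9),d(328,140.6)]; e=[x/np.linalg.norm(x) for x in e]; bi=e[0]+e[1]; p=cam+bi*(.029-cam[2])/bi[2]; print("bar",p,"x",1e3*((p-o)[:2]@ex)-90,"y",1e3*((p-o)[:2]@ey),"ang width->dia",2*np.linalg.norm(p-cam)*np.sin(np.arccos(e[0]@e[1])/2))
for u,v in((288,127),(367.5,127)): q=ray(f,u,v,.029); print("end",q)
t=state()["tool_pos"][:2]; print("tool board",1e3*((t-o[:2])@ex)-90,1e3*((t-o[:2])@ey))
E
```

```text
sLn [0.4076 0.0671 0.021 ]
sRn [ 0.4997 -0.0046  0.021 ]
sLf [0.4756 0.1545 0.021 ]
sRf [0.5673 0.0831 0.021 ]
fLb [0.5167 0.2047 0.038 ]
fRb [0.6057 0.1355 0.038 ]
fLf [0.5007 0.1861 0.038 ]
fRf [0.5919 0.1151 0.038 ]
edge [0.5224 0.1238 0.014 ]
lid [0.4231 0.0903 0.03  ]
52.13808997455992 52.37481802622015 52.084327414071375 52.083483535334736 52.083604104060385
sLn board x,y mm -90.08587437690714 58.34681244036956
sRn board x,y mm -89.9141256230929 -58.34681244036952
sLf board x,y mm 20.6407268438234 58.61367787585456
sRf board x,y mm 20.810751936813375 -57.62246114524142
fLb board x,y mm 85.55054166388473 57.145633477046154
fRb board x,y mm 85.71479098614577 -55.5806215372336
fLf board x,y mm 61.004256338292976 58.27899898737549
fRf board x,y mm 61.172833395533786 -57.2505812425627
edge board x,y mm 25.24140222221088 2.8317693795940952
lid board x,y mm -62.24989123525086 60.46391552329146
bar [0.4904 0.0777 0.029 ] x -30.747070485381997 y -0.32147617509370036 ang width->dia 0.03090071702655069
end [0.4531 0.1074 0.029 ]
end [0.5279 0.0491 0.029 ]
tool board -87.03740811208954 10.796403142422815
```

```bash
python3 -m crank '[[[0,-0.5,4,0.4,0],[0,-0.5,4,0.4,0],[0,-0.5,4,0.3,0],[0,0,4,0,0],[0,0,2,0,0],[0,0,0.4,0,0],[0,0,0,0,0]]]'
python3 - <<'E'
from h import *
for n in ["side","wrist"]:
    f=grab_frame(n); cv2.imwrite(f"pics/{n}2.png",f["frame"][:,:,::-1])
E
```

```text
time: 4.65
tool_pos: [0.4654, 0.0452, 0.0479]
tool_rot: [-0.31, 0.31, -0.635, 0.636]
contact_force: [0.1, 0.6, 0.4]
gripper_width: 0.501
```

View pics/wrist2.png

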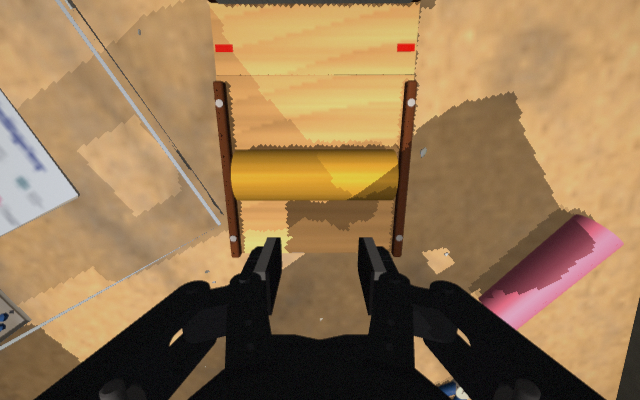

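View pics/side2.png

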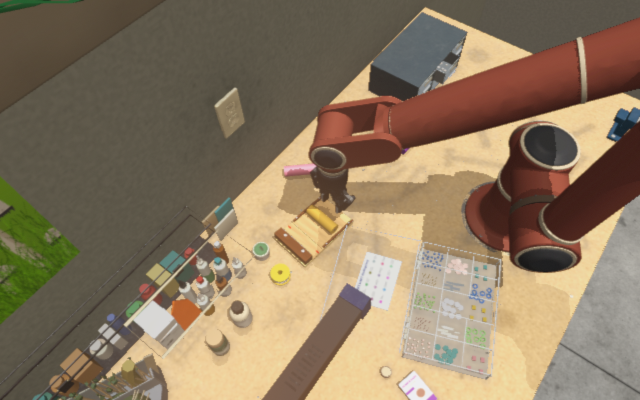

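```bash
python3 - <<'E'
from h import *
from scipy.spatial.transform import Rotation as R
f=grab_frame("wrist"); s=state(); M=R.from_quat(s["tool_rot"][[1,2,3,0]]).as_matrix(); t=s["tool_pos"]
im=f["frame"][:,:,::-1].copy()
for y in(0,-.005,-.01,-.019):
  for x in(-.011,.011):
    for z in(-.021,.021): 
      p=proj(f,t+M@np.array([x,y,z])); print(y,x,z,np.round(p,1))
b=cv2.resize(im[190:330,220:420],None,fx=4,fy=4,interpolation=cv2.INTER_CUBIC)
b=cv2.convertScaleAbs(b,alpha=1.8,beta=30); cv2.imwrite("pics/w2c.png",b)
E
```

```text
0 -0.011 -0.021 [279.8 233.7]
0 -0.011 0.021 [355.6 233.8]
0 0.011 -0.021 [281.4 268.6]
0 0.011 0.021 [354.1 268.7]
-0.005 -0.011 -0.021 [278.6 237.7]
-0.005 -0.011 0.021 [356.8 237.8]
-0.005 0.011 -0.021 [280.2 273.5]
-0.005 0.011 0.021 [355.2 273.6]
-0.01 -0.011 -0.021 [277.3 241.9]
-0.01 -0.011 0.021 [358. 242.]
-0.01 0.011 -0.021 [279.  278.6]
-0.01 0.011 0.021 [356.3 278.7]
-0.019 -0.011 -0.021 [274.6 250.1]
-0.019 -0.011 0.021 [360.4 250.2]
-0.019 0.011 -0.021 [276.6 288.7]
-0.019 0.011 0.021 [358.5 288.8]
```

View pics/w2c.png

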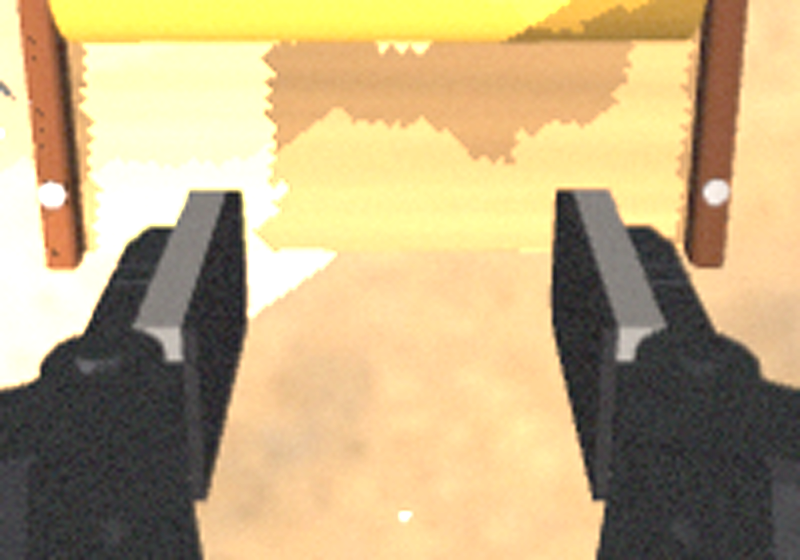

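```bash
python3 -m crank '[[[0,0,1.2,0,0],[0,0,1.2,0,0],[0,0,0.58,0,0],[0,0,0,0,0],[0,-0.4,0,0,0],[0,-0.3,0,0,0],[0,-0.1,0,0,0],[0,-0.1,0,0,0]]]'; python3 -m crank '[[[0,-0.1,0,0,0],[0,-0.1,0,0,0],[0,-0.1,0,0,0],[0,-0.1,0,0,0],[0,-0.1,0,0,0],[0,-0.1,0,0,0],[0,-0.1,0,0,0],[0,-0.1,0,0,0]]]'
```

```text
time: 5.8
tool_pos: [0.4706, 0.0524, 0.0177]
tool_rot: [-0.31, 0.31, -0.636, 0.636]
contact_force: [-0.6, -0.7, 0.7]
gripper_width: 0.498
time: 6.8
tool_pos: [0.4754, 0.0587, 0.0175]
tool_rot: [-0.31, 0.31, -0.636, 0.636]
contact_force: [-1.0, -0.1, -0.1]
gripper_width: 0.5
```

```bash
python3 -m crank '[[[0,-0.1,0,0,0],[0,-0.1,0,0,0],[0,-0.1,0,0,0],[0,-0.1,0,0,0],[0,-0.1,0,0,0],[0,-0.1,0,0,0],[0,-0.1,0,0,0],[0,-0.1,0,0,0]]]'
python3 - <<'E'
from h import *
f=grab_frame("wrist"); cv2.imwrite("pics/wrist3.png",f["frame"][:,:,::-1])
E
```

```text
time: 7.8
tool_pos: [0.4803, 0.065, 0.0175]
tool_rot: [-0.31, 0.31, -0.636, 0.636]
contact_force: [0.5, 0.0, 0.7]
gripper_width: 0.498
```

View pics/wrist3.png

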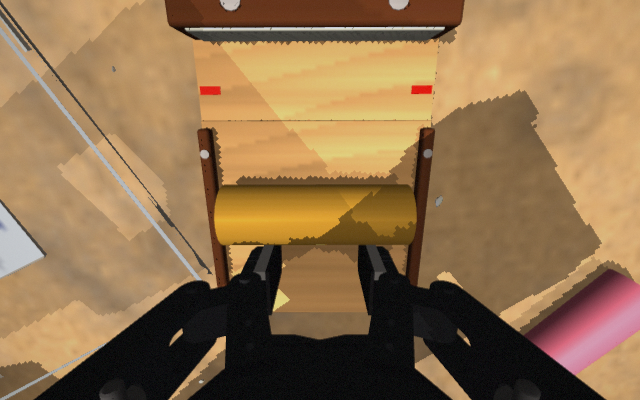

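Both fingers touch the bar, which lies square and centred at rows 185–245. I continue at the same steady pace.

```bash
python3 -m crank '[[[0,-0.1,0,0,0],[0,-0.1,0,0,0],[0,-0.1,0,0,0],[0,-0.1,0,0,0],[0,-0.1,0,0,0],[0,-0.1,0,0,0],[0,-0.1,0,0,0],[0,-0.1,0,0,0]]]'
python3 -m crank '[[[0,-0.1,0,0,0],[0,-0.1,0,0,0],[0,-0.1,0,0,0],[0,-0.1,0,0,0],[0,-0.1,0,0,0],[0,-0.1,0,0,0],[0,-0.1,0,0,0],[0,-0.1,0,0,0]]]'
python3 -m crank '[[[0,-0.1,0,0,0],[0,-0.1,0,0,0],[0,-0.1,0,0,0],[0,-0.1,0,0,0],[0,-0.1,0,0,0],[0,-0.1,0,0,0],[0,-0.1,0,0,0],[0,-0.1,0,0,0]]]'
python3 - <<'E'
from h import *
f=grab_frame("wrist"); cv2.imwrite("pics/wrist4.png",f["frame"][:,:,::-1])
E
```

```text
time: 8.85
tool_pos: [0.4853, 0.0713, 0.0175]
tool_rot: [0.31, -0.31, 0.636, -0.636]
contact_force: [-0.3, 0.0, 0.0]
gripper_width: 0.502
time: 9.85
tool_pos: [0.4902, 0.0776, 0.0175]
tool_rot: [-0.31, 0.31, -0.636, 0.636]
contact_force: [0.3, -0.9, -0.1]
gripper_width: 0.503
time: 10.85
tool_pos: [0.4951, 0.0839, 0.0175]
tool_rot: [0.31, -0.31, 0.636, -0.636]
contact_force: [-0.8, 0.3, 0.8]
gripper_width: 0.502
```

View pics/wrist4.png

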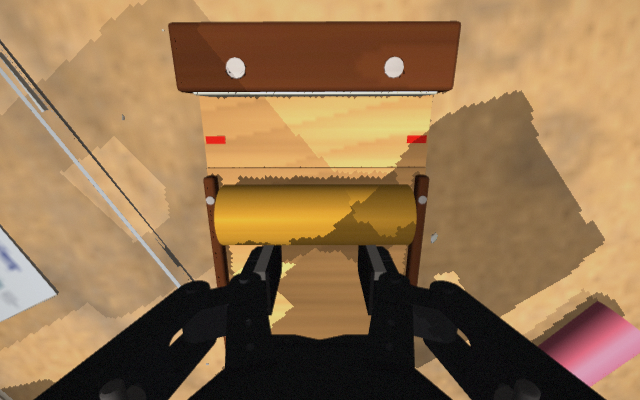

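The bar sits at the same rows against the fingers, still square, with the seat edge at row 167.

```bash
python3 -m crank '[[[0,-0.1,0,0,0],[0,-0.1,0,0,0],[0,-0.1,0,0,0],[0,-0.1,0,0,0],[0,-0.1,0,0,0],[0,-0.1,0,0,0],[0,-0.1,0,0,0],[0,-0.1,0,0,0]]]'
python3 -m crank '[[[0,-0.1,0,0,0],[0,-0.1,0,0,0],[0,-0.1,0,0,0],[0,-0.1,0,0,0],[0,-0.1,0,0,0],[0,-0.1,0,0,0],[0,-0.1,0,0,0],[0,-0.1,0,0,0]]]'
python3 - <<'E'
from h import *
f=grab_frame("wrist"); cv2.imwrite("pics/wrist5.png",f["frame"][:,:,::-1])
E
```

```text
time: 11.9
tool_pos: [0.5, 0.0902, 0.0175]
tool_rot: [0.31, -0.31, 0.636, -0.636]
contact_force: [0.3, 0.7, 0.6]
gripper_width: 0.503
time: 12.9
tool_pos: [0.505, 0.0965, 0.0175]
tool_rot: [-0.31, 0.31, -0.636, 0.636]
contact_force: [-0.9, -0.5, 0.2]
gripper_width: 0.499
```

View pics/wrist5.png

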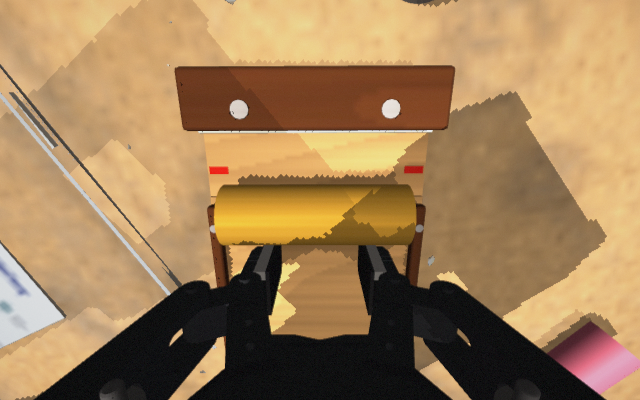

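Bar is about 6 mm short of the edge; I slow slightly for the drop.

```bash
python3 -m crank '[[[0,-0.08,0,0,0],[0,-0.08,0,0,0],[0,-0.08,0,0,0],[0,-0.07,0,0,0],[0,-0.07,0,0,0],[0,-0.06,0,0,0],[0,-0.06,0,0,0],[0,-0.06,0,0,0]]]'
python3 -m crank '[[[0,-0.06,0,0,0],[0,-0.06,0,0,0],[0,-0.06,0,0,0],[0,-0.06,0,0,0],[0,-0.06,0,0,0],[0,-0.06,0,0,0],[0,-0.06,0,0,0],[0,-0.06,0,0,0]]]'
python3 - <<'E'
from h import *
f=grab_frame("wrist"); cv2.imwrite("pics/wrist6.png",f["frame"][:,:,::-1])
E
```

```text
time: 13.95
tool_pos: [0.5084, 0.1009, 0.0175]
tool_rot: [0.31, -0.31, 0.636, -0.636]
contact_force: [0.4, -0.4, 0.0]
gripper_width: 0.502
time: 14.95
tool_pos: [0.5114, 0.1047, 0.0175]
tool_rot: [0.31, -0.31, 0.636, -0.636]
contact_force: [0.2, 0.6, 0.9]
gripper_width: 0.503
```

View pics/wrist6.png

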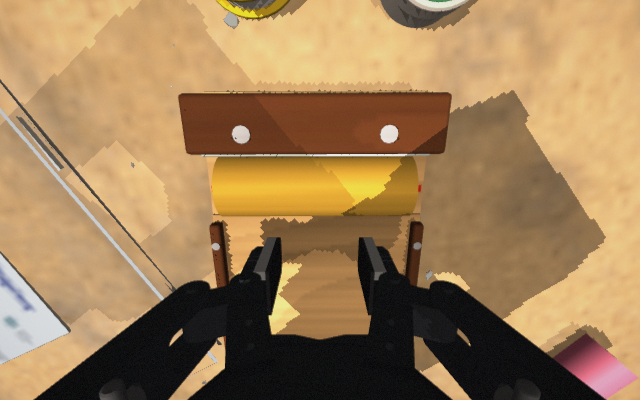

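The bar has dropped into the seat and rolled to the plate (rows 156–215), ahead of the fingers. I measure the gap for the press.

```bash
cat > bar.py <<'E'
from h import *
def bar():
    f=grab_frame("wrist"); cam=f["pose"][:3,3]
    h=cv2.cvtColor(f["frame"],cv2.COLOR_RGB2HSV); m=cv2.inRange(h,(16,150,70),(30,255,255))
    o=np.array([.45365,.03125]); th=np.radians(52.1); ex=np.array([np.cos(th),np.sin(th)]); ey=np.array([-ex[1],ex[0]])
    out=[]
    for u in(235,315,395):
        r=np.where(m[:,u])[0]; r=r[(r>100)&(r<260)]; a,b=r.min()-.5,r.max()+.5
        d=[ray(f,u,v,0)-cam for v in(a,b)]; d=[x/np.linalg.norm(x) for x in d]; k=d[0]+d[1]; p=cam+k*(.0273-cam[2])/k[2]
        out.append((a,b,1e3*((p[:2]-o)@ex)-90,1e3*((p[:2]-o)@ey)))
    t=state()["tool_pos"]; print(np.round(out,2),"tool",1e3*((t[:2]-o)@ex)-90,1e3*((t[:2]-o)@ey),t[2],state()["time"],state()["contact_force"])
E
python3 -c "
from bar import *
bar()"
```

```text
[[157.5  216.5   43.96  39.91]
 [156.5  216.5   44.17   0.71]
 [156.5  215.5   44.39 -38.44]] tool 3.408196285078631 -0.47587391579760385 0.017520154158092157 15.05 [-0.64626605  0.40236323  0.49060919]
```

```bash
python3 -m crank '[[[0,-0.2,0,0,0],[0,-0.2,0,0,0],[0,-0.2,0,0,0],[0,-0.2,0,0,0],[0,-0.15,0,0,0],[0,-0.1,0,0,0],[0,-0.05,0,0,0],[0,-0.05,0,0,0]]]'
python3 -c "
from bar import *
bar()"; python3 -m crank '[[[0,-0.05,0,0,0],[0,-0.05,0,0,0],[0,-0.03,0,0,0]]]'
```

```text
time: 16.05
tool_pos: [0.5184, 0.1137, 0.0175]
tool_rot: [0.31, -0.31, 0.636, -0.636]
contact_force: [0.4, 0.6, -0.4]
gripper_width: 0.5
[[181.5  237.5   43.78  40.93]
 [181.5  237.5   43.75   0.77]
 [180.5  237.5   43.98 -39.36]] tool 14.92463621013954 -0.48383885814181854 0.01751924802701284 16.1 [0.41581864 0.56465175 0.33065158]
time: 16.48
tool_pos: [0.5193, 0.1147, 0.0175]
tool_rot: [-0.31, 0.31, -0.636, 0.636]
contact_force: [0.1, -0.0, 0.1]
gripper_width: 0.501
```

```bash
python3 -m crank '[[[0,-0.03,0,0,0],[0,-0.03,0,0,0]]]';python3 -m crank '[[[0,-0.03,0,0,0]]]';python3 -m crank '[[[0,-0.03,0,0,0]]]'
```

```text
time: 16.73
tool_pos: [0.5196, 0.1152, 0.0175]
tool_rot: [-0.31, 0.31, -0.636, 0.636]
contact_force: [-0.2, -0.9, -0.2]
gripper_width: 0.501
time: 16.85
tool_pos: [0.5198, 0.1154, 0.0175]
tool_rot: [0.31, -0.31, 0.636, -0.636]
contact_force: [-0.3, 0.0, -0.4]
gripper_width: 0.498
time: 16.98
tool_pos: [0.52, 0.1157, 0.0175]
tool_rot: [-0.31, 0.31, -0.636, 0.636]
contact_force: [0.8, -0.3, 0.2]
gripper_width: 0.499
```

```bash
python3 -m crank '[[[0,-0.03,0,0,0]]]'|grep -E "pos|force";python3 -m crank '[[[0,-0.02,0,0,0]]]'|grep -E "pos|force";python3 -m crank '[[[0,-0.02,0,0,0]]]'|grep -E "pos|force"
```

```text
tool_pos: [0.5202, 0.1159, 0.0175]
contact_force: [0.8, 0.1, 0.1]
tool_pos: [0.5203, 0.1161, 0.0175]
contact_force: [0.2, 0.3, -0.2]
tool_pos: [0.5204, 0.1161, 0.0175]
contact_force: [-0.3, 0.4, 0.5]
```

```bash
python3 -m crank '[[[0,-0.02,0,0,0]]]'|grep -E "pos|force";python3 -m crank '[[[0,-0.02,0,0,0]]]'|grep -E "pos|force"
```

```text
tool_pos: [0.5204, 0.1161, 0.0175]
contact_force: [-2.0, -2.0, 0.3]
tool_pos: [0.5204, 0.1162, 0.0175]
contact_force: [-1.9, -2.7, 1.4]
```

```bash
python3 -m crank '[[[0,-0.02,0,0,0]]]'|grep -E "time|pos|force";python3 -m crank '[[[0,-0.02,0,0,0]]]'|grep -E "pos|force"
```

```text
time: 17.73
tool_pos: [0.5204, 0.1163, 0.0174]
contact_force: [-2.8, -3.7, 2.2]
tool_pos: [0.5204, 0.1163, 0.0174]
contact_force: [-3.4, -4.5, 3.9]
```

```bash
python3 -m crank '[[[0,-0.02,0,0,0],[0,0,0,0,0]]]'|grep -E "time|pos|force";python3 -m crank '[[[0,0,0,0,0],[0,0,0,0,0]]]'|grep -E "pos|force"
```

```text
time: 18.1
tool_pos: [0.5204, 0.1163, 0.0174]
contact_force: [-2.8, -5.1, 4.1]
tool_pos: [0.5204, 0.1163, 0.0174]
contact_force: [-4.4, -5.5, 4.1]
```

```bash
for i in 1; do python3 -m crank '[[[0,0,0,0,0],[0,0,0,0,0],[0,0,0,0,0]]]'|grep -E "time|pos|force"; done; python3 -m crank '[[[0,0,0,0,0],[0,0,0,0,0],[0,0,0,0,0]]]'|grep -E "pos|force"
```

```text
time: 18.73
tool_pos: [0.5204, 0.1163, 0.0174]
contact_force: [-4.1, -4.3, 3.7]
tool_pos: [0.5204, 0.1163, 0.0174]
contact_force: [-4.1, -4.5, 2.8]
```

```bash
python3 -m crank '[[[0,0.02,0,0,0],[0,0.03,0,0,0],[0,0.05,0,0,0],[0,0.1,0,0,0],[0,0.2,0,0,0],[0,0.4,0,0,0],[0,0.4,0,0,0],[0,0.4,0,0,0]]]'
python3 -c "
from bar import *
bar()
for n in ['wrist','side','scene']:
    f=grab_frame(n); cv2.imwrite(f'pics/{n}7.png',f['frame'][:,:,::-1])
a=cv2.imread('pics/side7.png')[180:300,230:370]; b=cv2.imread('pics/wrist7.png')
cv2.imwrite('pics/c7.png',cv2.resize(a,None,fx=5,fy=5,interpolation=cv2.INTER_CUBIC))
"
```

```text
time: 20.1
tool_pos: [0.511, 0.1042, 0.0175]
tool_rot: [0.31, -0.31, 0.636, -0.636]
contact_force: [0.5, -0.2, -0.3]
gripper_width: 0.5
[[155.5  214.5   44.3   39.83]
 [155.5  215.5   44.01   0.73]
 [155.5  214.5   44.22 -38.37]] tool 2.3690222947472677 -0.3774397926203692 0.01739068768056018 20.15 [-0.15899959 -0.60816355 -0.0637417 ]
```

View pics/wrist7.png

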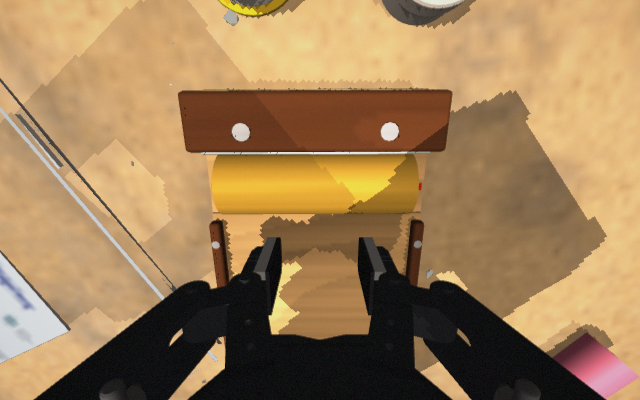

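View pics/scene7.png

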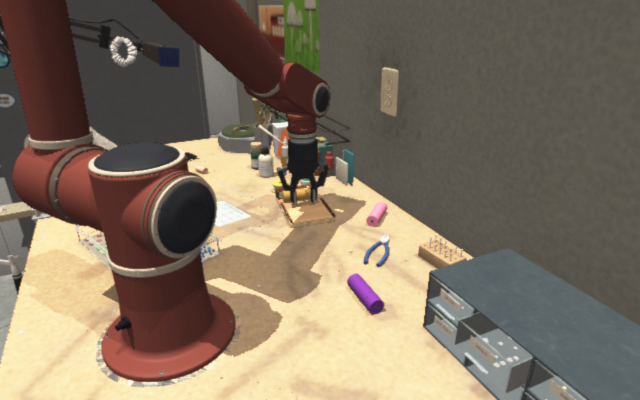

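The bar lies square at the plate (rows 155–215), with no visible gap and the fingers clear. I lift away and take a last look.

```bash
python3 -m crank '[[[0,0.5,-1,0,0],[0,0,-3,0,0],[0,0,-4,0,0],[0,0,-4,0,0],[0,0,-3,0,0],[0,0,-1,0,0],[0,0,0,0,0]]]'
python3 -c "
from bar import *
from plant import *
for n in ['wrist','side']:
    f=grab_frame(n); cv2.imwrite(f'pics/{n}8.png',f['frame'][:,:,::-1])
a=cv2.imread('pics/side8.png')[180:300,230:370]
cv2.imwrite('pics/c8.png',cv2.resize(a,None,fx=4,fy=4,interpolation=cv2.INTER_CUBIC))
# bystander change vs start
A=cv2.imread('pics/side0.png').astype(int);B=cv2.imread('pics/side8.png').astype(int)
for k,(x0,y0,x1,y1) in dict(tin=(250,240,272,262),spool=(267,260,294,288),cut=(325,143,376,164)).items(): print(k,abs(A-B)[y0:y1,x0:x1].mean())
"
```

```text
time: 21.18
tool_pos: [0.5082, 0.1004, 0.1779]
tool_rot: [-0.31, 0.309, -0.635, 0.636]
contact_force: [-0.8, 0.4, -0.1]
gripper_width: 0.499
tin 8.542699724517906
spool 8.729717813051147
cut 38.24929971988796
```

View pics/wrist8.png

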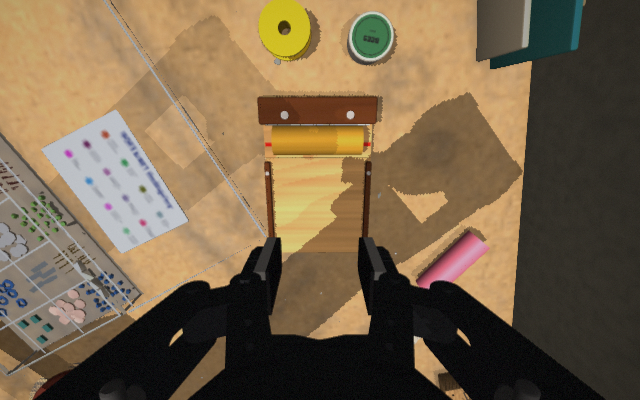

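View pics/c8.png

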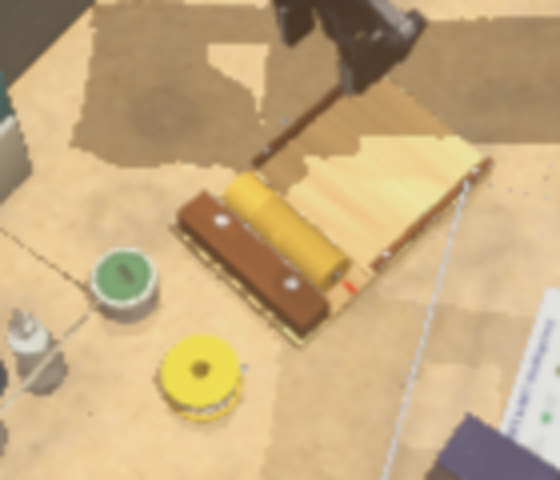

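The bar is seated square at the plate between the red marks. The tin and spool are where they were. The cutters, hidden behind the arm in this side view, are still at scene pixel (377,250).

```bash
python3 -c "
from plant import *
print(job_done())"
```

```text
the job is handed in; nothing more can be done
None
```

I rolled the brass bar along the lane at about 8 mm/s with both half-open fingers behind it. It tipped over the seat edge and rolled the last stretch to the stop plate on its own. I then pressed it home and handed the job in just after 21 s, well inside the 54 s limit.

- **Press:** the horizontal push read about 5.6 to 7 N for roughly 1.2 s. The tool also read up to about 4 N upward, so the fingers were pressing the bar slightly down rather than making it climb. I then eased the fingers off slowly.
- **Bar position:** after I eased off, the wrist camera put the bar's centre at board x ≈ 44 mm, inside the 33 to 47 mm range. It was within 0.3 mm of square over 78 mm, about the camera's resolution. The picture after lifting away showed it still against the plate, with the arm clear.
- **Bystanders:** the tin and spool look unmoved in the side view. The arm hid the cutters in the last side picture, so that comparison could not be used. The scene view, taken after the press but before lifting away, shows them in their original place.
- **Disagreement between cameras:** early on, the scene and side views differed by about 9 mm on the board's position. I used the wrist view instead, which matched the given board sizes to about 2 mm.

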